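# Draw down a pressure canner's lid: bite plus a quarter turn on each wing nut

## Task

The pressure canner's lid is on, its four wing nuts spun on loose. Turn each nut clockwise until you feel it bite on the lid, then give it one quarter turn more and let go: first the nut beside the pressure gauge, next the one straight across the lid, then the other two, so that the lid draws down evenly. Do not overtighten any nut, do not bang into the canner, and leave the tools in the drawer where they lie.

Things in the scene. Friction and masses are not known exactly. Their poses are not given: they have to be found in the camera images.
- canner: Aluminium pressure canner, fixed on the counter: pot 222 mm across the rim, lid on. Origin: centre of its underside, z up. Lid ears 168 mm up at 125 mm radius carry the nuts: nut1 at +x, nut2 -x, nut3 +y, nut4 -y. Black pot handles, 126 mm up, reach 150 mm out between nut1 and nut3 and between nut2 and nut4. All four nuts are alike; nut1 to nut4 together describe them.
- gauge (a point): Centre of the face of the round pressure gauge on the lid, 48 mm across, 217 mm up, 38 mm from the lid's centre towards nut1. Also on the lid, no higher than the gauge: a black bar handle across the centre, 90 mm long, in line with nut3 and nut4, and a small steel vent weight 42 mm out towards nut2.
- nut1: Black wing nut beside the gauge, the first to do. Origin on its upright bolt's axis at the nut's underside; z up, x along the wings. Hub, at most 28 mm across, up to 13 mm above the origin; over it the wings form one upright paddle 62 mm long (x), 12 mm thick (y), 13 to 44 mm above the origin, flat-sided, to be gripped across y.
- nut2: Like nut1, straight across the lid from it. Right-hand thread: clockwise from above (yaw falling) runs a nut down, 3 mm a turn. Each starts loose by an unknown 0.3 to 1.25 rad and turns against about 0.15 N m until its washer meets the lid ear: it bites, and the torque of turning jumps at once to about 0.5 N m.
- nut3: Like nut1, a quarter of the rim counter-clockwise from it, seen from above. Past the bite the torque of turning climbs slowly, to about 0.7 N m at a quarter turn (1.57 rad). A wrist that stops between small steps reads less than these, and may read backwards; the bite shows there as a jump of 0.15 to 0.2 N m.
- nut4: Like nut1, straight across the lid from nut3. A firm grip (about 60 N) in line with the paddle carries the torque. A nut stays where it is left. Its clamping force on the lid grows by about 64 N per rad past the bite: about 100 N at a quarter turn.
- drawer: Wooden utensil drawer with a red front, lifted out and set fixed on the counter to the robot's right, 380 x 310 mm, 76 mm high, with a maple tray insert. Origin: centre of its underside.
- can_opener: Bystander in the drawer: rotary can opener with black handles, toothed wheel and steel crank, 185 mm long. Origin at its underside.
- corkscrew: Bystander in the drawer: corkscrew with a walnut T-handle, 125 mm long. Origin at its underside.
- pourer: Bystander in the drawer: pewter wine pourer spout on a cork, 90 mm long. Origin at its underside.
- fish_opener: Bystander in the drawer: flat blue enamelled bottle opener shaped like a fish, 95 mm long. Origin at its underside.

How it is judged (in metres and radians):
On the way, in this order (a step that is already met when the one before it is completed fails the run):
1. The nut beside the gauge is clamped a quarter turn past its bite and let go (contact force between nut1 and canner between 83 and 121 N and contact force between the fingers and nut1 below 0.5 N), for 0.2 s.
2. Then the nut straight across from it likewise (contact force between nut2 and canner between 83 and 121 N and contact force between the fingers and nut2 below 0.5 N), for 0.2 s.
3. Then one of the remaining two likewise (((contact force between nut3 and canner between 83 and 121 N and contact force between the fingers and nut3 below 0.5 N) or (contact force between nut4 and canner between 83 and 121 N and contact force between the fingers and nut4 below 0.5 N))), for 0.2 s.
4. Then the last one likewise (contact force between nut3 and canner between 83 and 121 N and contact force between the fingers and nut3 below 0.5 N and contact force between nut4 and canner between 83 and 121 N and contact force between the fingers and nut4 below 0.5 N), for 0.2 s.
At the end, for the whole second after the job is handed in: All four wing nuts are let go and each clamps the lid with 83 to 121 N, that is a quarter turn past its bite, 15 degrees less to 18 degrees more; the four tools lie in the drawer within 20 mm of where they were (all of step 1 and all of step 2 and all of step 4 and distance of each of can_opener, corkscrew, pourer, fish_opener from where it was at the start of the episode below 0.02 m); the robot touches nothing.
It fails at once if A nut is overtightened (over 145 N of clamping force, about 130 degrees past its bite) (contact force between any of nut1, nut2, nut3, nut4 and canner above 145 N).
It fails at once if The canner is struck or pushed with more than 25 N (contact force between any of the fingers, the arm and canner above 25 N).
It fails at once if A tool in the drawer is shifted by more than 20 mm (distance of any of can_opener, corkscrew, pourer, fish_opener from where it was at the start of the episode above 0.02 m).
It also fails if it takes over 72 s, if anything falls off the work surface, if the arm or the gripper's body presses on something with over 40 N, if the wrist force passes 120 N, or if a joint passes its speed limit or range.

## Robot

A 6-joint arm with a two-finger parallel gripper is mounted at the origin on the work surface. World frame = base frame: x ahead of the robot, y to its left, z up, the work surface at z = 0. Lengths are in mm, angles in rad, forces in N, time in s.
With the tool pointing down it reaches from about 275 to 750 mm from the base axis. Payload 10.2 kg.
Tool frame: the origin (TCP) lies at the very end of the fingers, on their centre line; the grasp point (between the pads) lies 19 mm behind it; x points along the fingers, y is the direction in which the jaws open and shut, and the axes are right-handed (so a half turn about x gives the same grasp; the last joint's range is limited). The gripper opens to 85 mm and grips with 20 to 120 N. Pads are 22 mm wide; open, the fingers measure 114 mm over their backs; the gripper's body (76 mm by 85 mm) begins 54 mm behind the grasp point. The pads swing forward as they close: fully open they stand 13 mm farther back than shut.
Start: joints at [-1.466, 0.313, 1.498, -0, 1.331, -0.223], TCP at [169.017, -497.056, 231.294] pointing down, gripper open.
Joint ranges: [-2.94, 2.94], [-0.97, 2.17], [0.19, 2.56], [-1.23, 4.37], [0.02, 3.11], [-2.88, 2.88]. Speed limits (rad/s): [2.39, 2.39, 3.01, 3.14, 3.14, 3.14].

## Interface

Orientations are given as a rotation vector (axis times angle).
In Python, from bench import * gives the robot as it stands. The module is installed in compiled form; this text tells all that it offers.
- The arm moves only by the tool arm_command, never from a script. Its argument "series" is a list that holds one entry, the list of rows, each a list of 7 numbers: the turn, a rotation vector about the tool's x, y, z in rad, then the shift along the tool's x, y, z in cm, then the closure, from -1 (fully open) to 1 (shut). A call has 1 to 10 rows; each row shifts and turns the commanded pose from where the row before left it, along the tool's axes as they then stand; what a row does not reach is not made up. A row lasts 1/8 s, in which the tool goes at most 62.5 mm and 10.7 degrees, less where a joint would pass 70% of its speed; a pose out of reach is approached as far as the arm can. A call with a gripper value outside its range is refused whole. The fingers move at their own pace and stop on an object; "grip_force" is the grip in N (left out, the last holds). Time passes only in rows, so rows that do not move let the fingers close. It gives the time, the measured TCP pose, the force and the opening at its end, in the units of the state.
- state(): the state, without advancing time (a new reading comes with each control period).
- capture(name): name is "side" or "top" or "wrist"; returns a dict with "frame" (384x512x3 uint8, red, green, blue), "range_z" (384x512 float32, mm along the optical axis (not along the pixel's ray), 0 where there is no reading), "vfov" (degrees; the focal length in pixels is half the picture's height over the tangent of half this angle, whatever the lens; pixels are square), "cx", "cy" (the principal point, pixels), "dist" ([k1, k2, p1, p2, k3] as OpenCV has them; the pictures are not rectified), "camera_from_world" (4x4, takes a point from world to camera coordinates); the wrist camera has in their place "tool_from_camera" (4x4, takes a point from camera to tool coordinates, whose origin is the TCP and whose axes are the tool frame's). Camera axes: x right, y up, looking along -z (the intrinsics and any distortion apply to the point x, -y, -z); pixel columns grow to the right and rows downward; lengths in mm; the calibration is good to about 2 mm. A picture is of the moment at which its call begins: read the wrist's pose just before it.
- close_job(): hands the job in, once; it reports no verdict.
The state is a dict: "clock": time; "joint_positions": joint angles; "joint_vel": joint speeds; "tau": joint torques, N m; "position": TCP position; "ee_rot": TCP orientation; "force": force on the tool from outside, world axes, zero at the start; "moment": the same for the moment, N m; "grip_width": finger opening in mm.
Only numpy, scipy, OpenCV 4.12 (cv2) and the standard library are available. Lean on these libraries where they do the work, as an engineer would, in place of code of your own. Each camera call takes 0.05 s, during which the arm holds its last target. There are 200 camera calls.

## Working session

There is one attempt and no reset: what is moved stays moved. The work goes in short steps, Python scripts to look and compute and a tool call to move; the robot and the scene stay as the last step left them, time stands still between calls to the robot, and variables do not carry over. Pictures are saved under pics/ and viewed, about 8 in all and at most 12, crops included, and the job is handed in when it is done.

Besides the shell and the picture viewer there is one more tool, called as name(argument=value, ...) on one line, values as JSON. arm_command: Moves the arm, as the interface text tells. Its arguments: {"type":"object","properties":{"series":{"type":"array"},"grip_force":{"type":"number"}},"required":["series"]}

```bash
mkdir -p pics; cat > h.py <<'E'
from bench import *
import numpy as np, cv2
from scipy.spatial.transform import Rotation as R
def world(c, pts, T=None):
    """pixels -> world mm using range_z; T = camera->world"""
    f=192/np.tan(np.radians(c["vfov"])/2); K=np.array([[f,0,c["cx"]],[0,f,c["cy"]],[0,0,1.]])
    pts=np.array(pts,float).reshape(-1,1,2)
    u=cv2.undistortPoints(pts,K,np.array(c["dist"],float)).reshape(-1,2)
    p=pts.reshape(-1,2).round().astype(int); z=c["range_z"][p[:,1],p[:,0]]
    P=np.c_[u[:,0]*z,-u[:,1]*z,-z,np.ones(len(z))]
    if T is None: T=np.linalg.inv(np.array(c["camera_from_world"]))
    return (T@P.T).T[:,:3]
E
python3 - <<'E'
from h import *
s=state();print(s)
a=capture("side");b=capture("top")
np.save("top.npy",b,allow_pickle=True);np.save("side.npy",a,allow_pickle=True)
im=np.hstack([a["frame"],b["frame"]])[...,::-1]
cv2.imwrite("pics/1.png",cv2.resize(b["frame"][...,::-1],(800,600),interpolation=cv2.INTER_CUBIC))
cv2.imwrite("pics/2.png",cv2.resize(a["frame"][...,::-1],(800,600),interpolation=cv2.INTER_CUBIC))
E
```

```text
{'clock': 0.0, 'joint_positions': array([-1.46641926e+00,  3.13445893e-01,  1.49845839e+00,  2.61642094e-05,
        1.33098906e+00, -2.23433582e-01]), 'joint_vel': array([-0.00089643, -0.00166478, -0.00233059,  0.0001869 , -0.00015968,
        0.00016811]), 'tau': array([-1.59959973e-04, -4.12265110e+01, -2.59744656e+01, -1.87407309e-04,
        4.07193991e-03,  1.91304935e-05]), 'position': array([ 168.98499523, -496.78475863,  230.72915398]), 'ee_rot': array([ 2.04462343,  0.3394779 , -2.04441051]), 'force': array([ 0.73960205, -0.93360166, -0.64542112]), 'moment': array([ 4.29183981e-02,  1.26538263e-06, -9.04325961e-03]), 'grip_width': 85.6005391314843}
```

View pics/1.png

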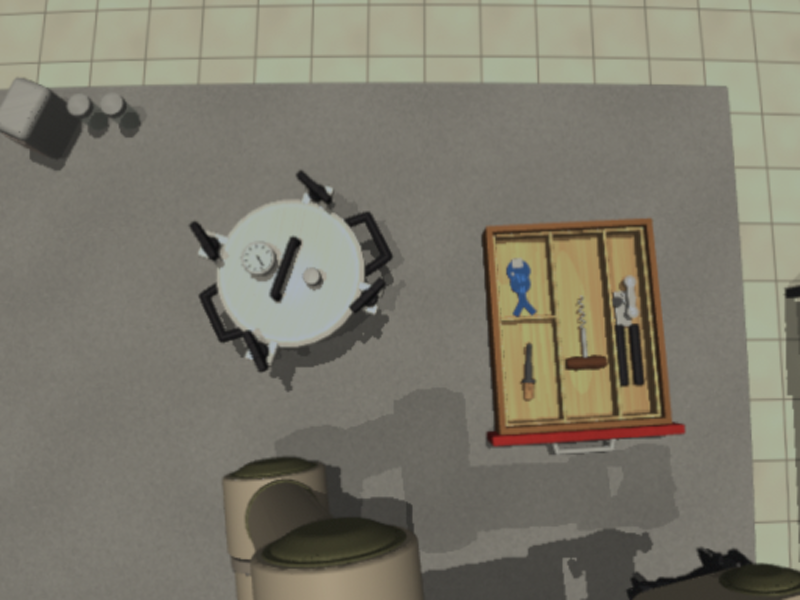

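View pics/2.png

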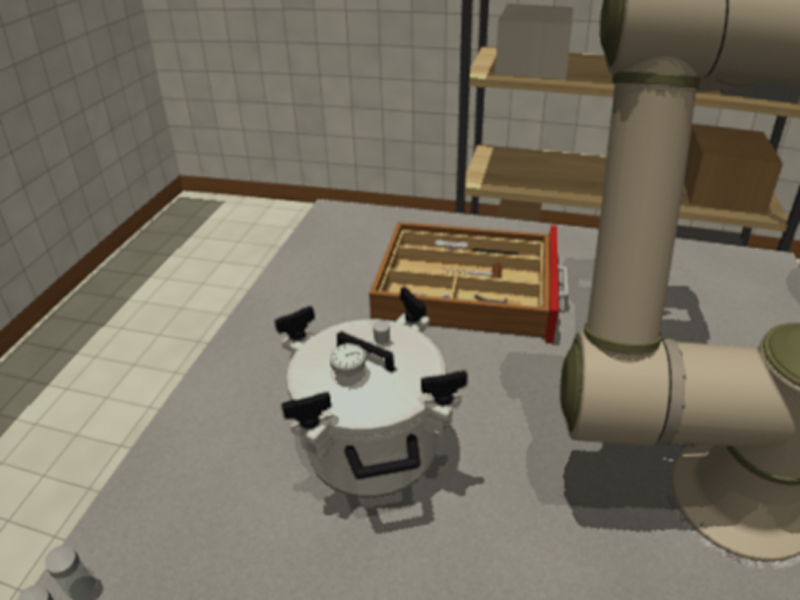

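The top view (800x600) shows the gauge at (258,259), so nut1 is at (205,240), nut2 at (368,294), nut3 at (257,350) and nut4 at (315,187). The drawer is to the right. The side view agrees. Next I measure the paddles from depth.

```bash
cat > m.py <<'E'
from h import *
seeds=np.array([[205,240],[368,294],[257,350],[315,187]])*.64
b=np.load("top.npy",allow_pickle=True).item();a=np.load("side.npy",allow_pickle=True).item()
g=np.array([(x,y) for y in range(384) for x in range(512)])
def dump(c):
    P=world(c,g);ok=c["range_z"].reshape(-1)>0
    return P,ok,c["frame"].reshape(-1,3).mean(1)
P,ok,br=dump(b);Q,ok2,br2=dump(a)
sw=world(b,seeds);print("seeds",sw.round(0))
w=ok&(P[:,2]>165)&(P[:,2]<200)&(br>140)&(np.hypot(*(P[:,:2]-sw[:,:2].mean(0)).T)<150)
print("lid",P[w].mean(0),w.sum())
for i,s in enumerate(sw):
    for n,(X,o,r) in dict(top=(P,ok,br),side=(Q,ok2,br2)).items():
        m=o&(X[:,2]>192)&(X[:,2]<225)&(np.hypot(X[:,0]-s[0],X[:,1]-s[1])<45)&(r<90)
        if m.sum()<10: print(i+1,n,m.sum());continue
        x=X[m]; (cx,cy),(W,H),an=cv2.minAreaRect(x[:,:2].astype(np.float32))
        cc=x[:,:2]-x[:,:2].mean(0);_,_,V=np.linalg.svd(cc,full_matrices=False)
        L=cc@V[0]
        print(i+1,n,m.sum(),"mean",x.mean(0).round(1),"rect",round(cx,1),round(cy,1),round(W),round(H),"ang",np.degrees(np.arctan2(V[0,1],V[0,0])).round(1)%180,"len",np.ptp(L).round(0),"ztop",np.percentile(x[:,2],90).round(1))
E
python3 m.py
```

```text
seeds [[610. 134. 214.]
 [533. -99. 212.]
 [454.  55. 211.]
 [687. -22. 214.]]
lid [568.12265092  15.89118102 175.30506785] 5912
1 top 181 mean [609.6 137.1 210.2] rect 610.8 138.8 60 13 ang 35.30000000000001 len 60.0 ztop 214.6
1 side 327 mean [609.3 144.9 205.4] rect 610.0 142.2 59 12 ang 32.9 len 60.0 ztop 212.9
2 top 171 mean [532.4 -98.  211.4] rect 533.1 -97.3 13 61 ang 135.2 len 61.0 ztop 214.9
2 side 178 mean [529.2 -90.  206.2] rect 531.1 -94.7 12 61 ang 137.7 len 61.0 ztop 213.8
3 top 175 mean [453.3  58.9 209.5] rect 453.0 60.4 60 12 ang 26.400000000000006 len 60.0 ztop 214.2
3 side 296 mean [450.9  65.2 205.5] rect 452.0 63.6 58 11 ang 27.1 len 58.0 ztop 213.6
4 top 166 mean [688.5 -18.5 211.1] rect 690.2 -17.9 61 13 ang 50.5 len 61.0 ztop 215.0
4 side 245 mean [687.6 -13.7 205.4] rect 688.8 -15.6 62 12 ang 48.0 len 62.0 ztop 213.9
```

```bash
cat > plan.py <<'E'
from h import *
import sys
# nut xy, paddle angle (deg)
N={1:(610.4,140.9,34),2:(532.0,-96.5,136.5),3:(452.5,61.4,26.7),4:(689.9,-17.0,49.3)}
s=state(); Rm=R.from_rotvec(s["ee_rot"]).as_matrix(); p=s["position"]
az=np.arctan2(Rm[1,1],Rm[0,1])
print("clock",s["clock"],"pos",p.round(1),"axes x",Rm[:,0].round(3),"y az",round(az,3),"q",s["joint_positions"].round(3),"grip",round(s["grip_width"],1),"M",s["moment"].round(3))
def to(n,z,xy=None):
    x,y,a=N[n]
    if xy: x,y=xy
    j1=s["joint_positions"][0]; j6=s["joint_positions"][5]
    for k in (-2,-1,0,1,2):
        t=np.radians(a+90)+k*np.pi
        turn=-(t-az)               # about tool x (down): + is clockwise
        j6s=j6+turn+np.arctan2(y,x)-j1
        if -2.8<j6s<2.8:
            Rn=Rm@R.from_rotvec([turn,0,0]).as_matrix()
            d=np.array([x,y,z])-p
            print("nut",n,"turn",round(turn,3),"j6start",round(j6s,2),"shift after turn cm",(Rn.T@d/10).round(2),"| before turn",(Rm.T@d/10).round(2))
if __name__=="__main__": to(int(sys.argv[1]),float(sys.argv[2]))
E
python3 plan.py 1 260; python3 plan.py 2 260;python3 plan.py 3 260;python3 plan.py 4 260
```

```text
clock 0.1 pos [ 169.  -496.8  230.8] axes x [-0.     0.001 -1.   ] y az -1.243 q [-1.466  0.313  1.498 -0.     1.331 -0.223] grip 85.2 M [ 0.005  0.004 -0.027]
nut 1 turn -0.266 j6start 1.2 shift after turn cm [ -2.85 -28.19 -72.26] | before turn [ -2.85 -46.17 -62.32]
nut 1 turn -3.407 j6start -1.94 shift after turn cm [-2.85 28.19 72.26] | before turn [ -2.85 -46.17 -62.32]
clock 0.1 pos [ 169.  -496.8  230.8] axes x [-0.     0.001 -1.   ] y az -1.243 q [-1.466  0.313  1.498 -0.     1.331 -0.223] grip 85.2 M [ 0.005  0.004 -0.027]
nut 2 turn 1.087 j6start 2.15 shift after turn cm [ -2.88 -54.03   1.23] | before turn [ -2.88 -26.22 -47.26]
nut 2 turn -2.055 j6start -0.99 shift after turn cm [-2.88 54.03 -1.23] | before turn [ -2.88 -26.22 -47.26]
clock 0.1 pos [ 169.  -496.8  230.8] axes x [-0.     0.001 -1.   ] y az -1.243 q [-1.466  0.313  1.498 -0.     1.331 -0.223] grip 85.2 M [ 0.005  0.004 -0.027]
nut 3 turn -0.138 j6start 1.24 shift after turn cm [ -2.86 -37.14 -50.41] | before turn [ -2.86 -43.73 -44.81]
nut 3 turn -3.28 j6start -1.9 shift after turn cm [-2.86 37.14 50.41] | before turn [ -2.86 -43.73 -44.81]
clock 0.1 pos [ 169.  -496.8  230.8] axes x [-0.     0.001 -1.   ] y az -1.243 q [-1.466  0.313  1.498 -0.     1.331 -0.223] grip 85.2 M [ 0.005  0.004 -0.027]
nut 4 turn -0.533 j6start 0.69 shift after turn cm [ -2.87   8.2  -70.35] | before turn [ -2.87 -28.66 -64.77]
nut 4 turn -3.674 j6start -2.46 shift after turn cm [-2.87 -8.2  70.35] | before turn [ -2.87 -28.66 -64.77]
```

arm_command(series=[[[-0.18, 0, 0, -0.3, 0, 0, -0.3], [-0.18, 0, 0, -0.3, 0, 0, -0.3], [-0.18, 0, 0, -0.3, 0, 0, -0.3], [-0.18, 0, 0, -0.3, 0, 0, -0.3], [-0.18, 0, 0, -0.3, 0, 0, -0.3], [-0.18, 0, 0, -0.3, 0, 0, -0.3], [-0.18, 0, 0, -0.3, 0, 0, -0.3], [-0.18, 0, 0, -0.3, 0, 0, -0.3], [-0.18, 0, 0, -0.3, 0, 0, -0.3], [-0.18, 0, 0, -0.3, 0, 0, -0.3]]], grip_force=60)

```text
clock: 1.35
position: [169.0, -496.9, 261.0]
ee_rot: [0.786, 1.425, -0.785]
force: [0.0, 0.0, -0.4]
grip_width: 55.6
```

arm_command(series=[[[-0.18, 0, 0, 0, 0, 0, -0.3], [-0.18, 0, 0, 0, 0, 0, -0.3], [-0.18, 0, 0, 0, 0, 0, -0.3], [-0.18, 0, 0, 0, 0, 0, -0.3], [-0.18, 0, 0, 0, 0, 0, -0.3], [-0.18, 0, 0, 0, 0, 0, -0.3], [-0.18, 0, 0, 0, 0, 0, -0.3], [-0.18, 0, 0, 0, 0, 0, -0.3], [-0.16, 0, 0, 0, 0, 0, -0.3]]])

```text
clock: 2.48
position: [335.7, -422.4, 235.1]
ee_rot: [-0.29, 1.724, 0.21]
force: [0.0, -1.4, -0.2]
grip_width: 55.2
```

```bash
python3 plan.py 1 260
```

```text
clock 2.475 pos [ 335.7 -422.4  235.1] axes x [-0.156 -0.075 -0.985] y az 1.885 q [-1.034  0.371  1.418 -0.177  1.372 -2.88 ] grip 55.2 M [ 0.034 -0.086 -0.003]
nut 1 turn 2.862 j6start 1.24 shift after turn cm [-10.96 -31.61 -53.05] | before turn [-10.96  45.02  42.28]
nut 1 turn -0.279 j6start -1.9 shift after turn cm [-10.96  31.61  53.05] | before turn [-10.96  45.02  42.28]
```

arm_command(series=[[[0, 0, 0, -1.1, 4.5, 4.2, -0.3], [0, 0, 0, -1.1, 4.5, 4.2, -0.3], [0, 0, 0, -1.1, 4.5, 4.2, -0.3], [0, 0, 0, -1.1, 4.5, 4.2, -0.3], [0, 0, 0, -1.1, 4.5, 4.2, -0.3], [0, 0, 0, -1.1, 4.5, 4.2, -0.3], [0, 0, 0, -1.1, 4.5, 4.2, -0.3], [0, 0, 0, -1.1, 4.5, 4.2, -0.3], [0, 0, 0, -1.1, 4.5, 4.2, -0.3], [0, 0, 0, -1.1, 4.5, 4.2, -0.3]]])

```text
clock: 3.72
position: [609.1, 139.6, 261.5]
ee_rot: [-0.287, 1.723, 0.207]
force: [1.0, -0.6, 0.6]
grip_width: 55.4
```

```bash
cat > go.py <<'E'
# full relative move to nut n at height z: level turn rotvec (tool axes) and shift (axes after the turn)
from plan import *
n=int(sys.argv[1]);z=float(sys.argv[2]);x,y,a=N[n]
if len(sys.argv)>3: a=float(sys.argv[3])
for k in (0,1):
    t=np.radians(a+90)+k*np.pi
    X=np.array([0,0,-1.]);Y=np.array([np.cos(t),np.sin(t),0]);T=np.c_[X,Y,np.cross(X,Y)]
    d=np.array([x,y,z])-p
    print("rotvec",R.from_matrix(Rm.T@T).as_rotvec().round(3),"shift",(T.T@d/10).round(2))
    turn=R.from_matrix(Rm.T@T).as_rotvec()[0]
    print("   j6",round(s["joint_positions"][5]+turn+np.arctan2(y,x)-s["joint_positions"][0],2))
E
python3 go.py 1 260
```

```text
clock 3.725 pos [609.1 139.6 261.5] axes x [-0.156 -0.074 -0.985] y az 1.881 q [ 0.065  0.636  0.941 -0.065  1.726 -1.819] grip 55.4 M [ 0.023 -0.076 -0.016]
rotvec [-0.285 -0.174 -0.001] shift [0.15 0.04 0.18]
   j6 -1.94
rotvec [ 2.846e+00 -1.000e-03  2.500e-01] shift [ 0.15 -0.04 -0.18]
   j6 1.19
```

arm_command(series=[[[-0.143, -0.087, 0, 0, 0, 0, -0.3], [-0.143, -0.087, 0, 0, 0, 0, -0.3], [0, 0, 0, 0, 0, 0, -0.3]]])

```text
clock: 4.1
position: [608.0, 137.4, 262.0]
ee_rot: [-0.464, 1.521, 0.465]
force: [-1.1, 0.2, 0.4]
grip_width: 55.4
```

```bash
python3 go.py 1 260; cat > wr.py <<'E'
from h import *
import sys
s=state();c=capture("wrist")
B=np.eye(4);B[:3,:3]=R.from_rotvec(s["ee_rot"]).as_matrix();B[:3,3]=s["position"]
T=B@np.array(c["tool_from_camera"])
cv2.imwrite(f"pics/{sys.argv[1]}.png",cv2.resize(c["frame"][...,::-1],(800,600)))
g=np.array([(x,y) for y in range(384) for x in range(512)])
P=world(c,g,T);r=c["frame"].reshape(-1,3).mean(1);ok=c["range_z"].reshape(-1)>0
for i,(x,y) in enumerate([(610.4,140.9),(532.0,-96.5),(452.5,61.4),(689.9,-17.0)]):
    m=ok&(P[:,2]>206)&(P[:,2]<222)&(np.hypot(P[:,0]-x,P[:,1]-y)<42)&(r<90)
    if m.sum()<40: continue
    q=P[m];(cx,cy),wh,an=cv2.minAreaRect(q[:,:2].astype(np.float32))
    V=np.linalg.svd(q[:,:2]-q[:,:2].mean(0),full_matrices=False)[2][0]
    print("nut",i+1,m.sum(),"rect",round(cx,1),round(cy,1),np.round(wh),"ang",round(np.degrees(np.arctan2(V[1],V[0]))%180,1),"z",np.median(q[:,2]).round(1))
E
python3 wr.py 3
```

```text
clock 4.1 pos [608.  137.4 262. ] axes x [-0.001  0.001 -1.   ] y az 2.164 q [ 3.400e-02  5.210e-01  1.115e+00  1.000e-03  1.507e+00 -2.130e+00] grip 55.4 M [-0.016 -0.027 -0.003]
rotvec [-0.    -0.    -0.001] shift [0.2  0.16 0.39]
   j6 -1.94
rotvec [ 3.141e+00 -2.000e-03  1.000e-03] shift [ 0.2  -0.16 -0.39]
   j6 1.2
nut 1 1554 rect 608.3 139.7 [61. 12.] ang 33.1 z 210.9
nut 4 963 rect 691.9 -11.9 [48. 13.] ang 43.4 z 210.5
```

View pics/3.png

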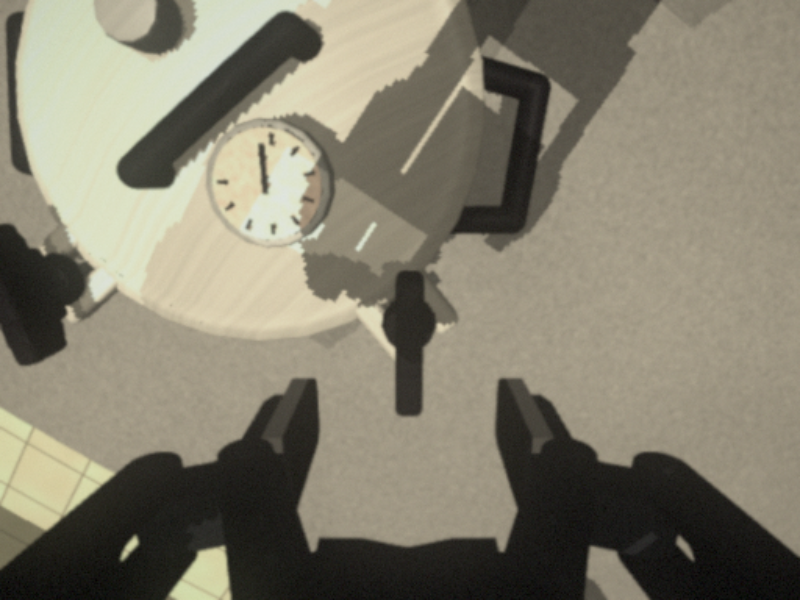

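Wrist view: the paddle is at (409,343), vertical in the image and centred between the fingers (308 and 507, about 407 mid). I descend and grip.

arm_command(series=[[[0, 0, 0, 1.0, 0.1, 0.2, -0.3], [0, 0, 0, 1.8, 0, 0, -0.3], [0, 0, 0, 1.8, 0, 0, -0.3], [0, 0, 0, 1.5, 0, 0, -0.3], [0, 0, 0, 0.9, 0, 0, 0.0], [0, 0, 0, 0.4, 0, 0, 0.2]]])

```text
clock: 4.9
position: [609.7, 139.7, 187.3]
ee_rot: [-0.465, 1.52, 0.467]
force: [0.3, 0.3, 0.3]
grip_width: 34.2
```

arm_command(series=[[[0, 0, 0, 0, 0, 0, 0.5], [0, 0, 0, 0, 0, 0, 1], [0, 0, 0, 0, 0, 0, 1], [0, 0, 0, 0, 0, 0, 1]]])

```text
clock: 5.4
position: [609.9, 139.7, 188.5]
ee_rot: [-0.465, 1.519, 0.466]
force: [-0.1, -0.3, 4.3]
grip_width: 10.9
```

```bash
cat > r.py <<'E'
from h import *
s=state();Rm=R.from_rotvec(s["ee_rot"]).as_matrix()
print(f'{s["clock"]:.2f} az {np.arctan2(Rm[1,1],Rm[0,1]):.3f} Mz {s["moment"][2]:.3f} M {s["moment"].round(2)} F {s["force"].round(1)} Ftool {(Rm.T@s["force"]).round(1)} pos {s["position"].round(1)} grip {s["grip_width"]:.1f} j6 {s["joint_positions"][5]:.2f} tau6 {s["tau"][5]:.3f}')
E
python3 r.py
```

```text
5.40 az 2.166 Mz -0.143 M [-0.    0.13 -0.14] F [-0.1 -0.3  4.3] Ftool [-4.3 -0.2 -0.2] pos [609.9 139.7 188.5] grip 10.9 j6 -2.13 tau6 -0.120
```

arm_command(series=[[[0.1, 0, 0, 0, 0, 0, 1]]])

```text
clock: 5.52
position: [609.9, 139.8, 188.4]
ee_rot: [-0.386, 1.535, 0.387]
force: [-1.1, 0.7, 4.2]
grip_width: 11.2
```

```bash
python3 r.py
```

```text
5.53 az 2.064 Mz 0.182 M [0.18 0.18 0.18] F [-1.1  0.7  4.2] Ftool [-4.2  1.2 -0.7] pos [609.9 139.8 188.4] grip 11.2 j6 -2.03 tau6 -1.306
```

arm_command(series=[[[0.1, 0, 0, 0, 0, 0, 1]]])

```text
clock: 5.65
position: [609.8, 139.9, 188.4]
ee_rot: [-0.307, 1.548, 0.308]
force: [-1.7, 2.0, 3.6]
grip_width: 10.9
```

```bash
python3 r.py
```

```text
5.65 az 1.963 Mz 0.191 M [0.21 0.18 0.19] F [-1.7  2.   3.6] Ftool [-3.6  2.5 -0.8] pos [609.8 139.9 188.4] grip 10.9 j6 -1.93 tau6 -0.905
```

arm_command(series=[[[0.1, 0, 0, 0, 0, 0, 1]]])

```text
clock: 5.78
position: [609.8, 140.0, 188.3]
ee_rot: [-0.228, 1.558, 0.23]
force: [-1.1, 0.8, 3.2]
grip_width: 10.7
```

```bash
python3 r.py
```

```text
5.78 az 1.863 Mz 0.201 M [0.28 0.19 0.2 ] F [-1.1  0.8  3.2] Ftool [-3.2  1.1 -0.8] pos [609.8 140.  188.3] grip 10.7 j6 -1.83 tau6 -0.894
```

arm_command(series=[[[0.1, 0, 0, 0, 0, 0, 1]]])

```text
clock: 5.9
position: [609.8, 140.0, 188.3]
ee_rot: [-0.15, 1.565, 0.152]
force: [-1.0, 1.9, 3.4]
grip_width: 11.0
```

```bash
python3 r.py
```

```text
5.90 az 1.763 Mz 0.164 M [0.32 0.12 0.16] F [-1.   1.9  3.4] Ftool [-3.4  2.  -0.6] pos [609.8 140.  188.3] grip 11.0 j6 -1.73 tau6 -0.893
```

arm_command(series=[[[0.1, 0, 0, 0, 0, 0, 1]]])

```text
clock: 6.02
position: [609.8, 140.1, 188.2]
ee_rot: [-0.071, 1.569, 0.074]
force: [-1.8, 2.3, 3.6]
grip_width: 10.8
```

```bash
python3 r.py
```

```text
6.03 az 1.663 Mz 0.132 M [0.41 0.21 0.13] F [-1.8  2.3  3.6] Ftool [-3.6  2.4 -1.6] pos [609.8 140.1 188.2] grip 10.8 j6 -1.63 tau6 -0.882
```

arm_command(series=[[[0.1, 0, 0, 0, 0, 0, 1]]])

```text
clock: 6.15
position: [609.7, 140.4, 188.2]
ee_rot: [0.007, 1.57, -0.004]
force: [-1.8, 2.9, 3.5]
grip_width: 10.9
```

```bash
python3 r.py
```

```text
6.15 az 1.564 Mz 0.561 M [0.64 0.13 0.56] F [-1.8  2.9  3.5] Ftool [-3.5  2.9 -1.8] pos [609.7 140.4 188.2] grip 10.9 j6 -1.53 tau6 -0.454
```

arm_command(series=[[[0.1, 0, 0, 0, 0, 0, 1]]])

```text
clock: 6.28
position: [609.7, 140.4, 188.2]
ee_rot: [0.086, 1.569, -0.082]
force: [-0.6, 4.9, 3.3]
grip_width: 11.0
```

```bash
python3 r.py
```

```text
6.28 az 1.464 Mz 0.681 M [0.66 0.1  0.68] F [-0.6  4.9  3.3] Ftool [-3.3  4.9 -1.1] pos [609.7 140.4 188.2] grip 11.0 j6 -1.43 tau6 -0.446
```

arm_command(series=[[[0.1, 0, 0, 0, 0, 0, 1]]])

```text
clock: 6.4
position: [609.7, 140.5, 188.2]
ee_rot: [0.164, 1.564, -0.16]
force: [-0.4, 3.9, 3.4]
grip_width: 10.9
```

```bash
python3 r.py
```

```text
6.40 az 1.364 Mz 0.657 M [0.67 0.09 0.66] F [-0.4  3.9  3.4] Ftool [-3.4  3.8 -1.2] pos [609.7 140.5 188.2] grip 10.9 j6 -1.33 tau6 -0.405
```

arm_command(series=[[[0.1, 0, 0, 0, 0, 0, 1]]])

```text
clock: 6.52
position: [609.8, 140.6, 188.2]
ee_rot: [0.243, 1.557, -0.239]
force: [-0.2, 4.0, 2.4]
grip_width: 10.8
```

```bash
python3 r.py
```

```text
6.53 az 1.264 Mz 0.738 M [0.77 0.02 0.74] F [-0.2  4.   2.4] Ftool [-2.4  3.8 -1.4] pos [609.8 140.6 188.2] grip 10.8 j6 -1.23 tau6 -0.362
```

arm_command(series=[[[0.1, 0, 0, 0, 0, 0, 1]]])

```text
clock: 6.65
position: [609.8, 140.7, 188.2]
ee_rot: [0.321, 1.547, -0.317]
force: [-0.2, 4.6, 1.5]
grip_width: 10.7
```

```bash
python3 r.py
```

```text
6.65 az 1.164 Mz 0.716 M [ 0.84 -0.08  0.72] F [-0.2  4.6  1.5] Ftool [-1.5  4.2 -2. ] pos [609.8 140.7 188.2] grip 10.7 j6 -1.13 tau6 -0.320
```

arm_command(series=[[[0.1, 0, 0, 0, 0, 0, 1]]])

```text
clock: 6.78
position: [609.9, 140.8, 188.2]
ee_rot: [0.399, 1.534, -0.395]
force: [0.4, 4.2, 2.1]
grip_width: 10.8
```

```bash
python3 r.py
```

```text
6.78 az 1.064 Mz 0.754 M [ 0.85 -0.14  0.75] F [0.4 4.2 2.1] Ftool [-2.1  3.9 -1.7] pos [609.9 140.8 188.2] grip 10.8 j6 -1.03 tau6 -0.279
```

arm_command(series=[[[0.1, 0, 0, 0, 0, 0, 1]]])

```text
clock: 6.9
position: [609.9, 140.9, 188.2]
ee_rot: [0.477, 1.518, -0.472]
force: [0.5, 5.4, 1.6]
grip_width: 10.6
```

```bash
python3 r.py
```

```text
6.90 az 0.965 Mz 0.782 M [ 0.92 -0.21  0.78] F [0.5 5.4 1.6] Ftool [-1.6  4.7 -2.7] pos [609.9 140.9 188.2] grip 10.6 j6 -0.93 tau6 -0.237
```

arm_command(series=[[[0.1, 0, 0, 0, 0, 0, 1]]])

```text
clock: 7.02
position: [610.0, 140.9, 188.1]
ee_rot: [0.555, 1.499, -0.55]
force: [1.7, 5.9, 1.8]
grip_width: 11.4
```

```bash
python3 r.py
```

```text
7.03 az 0.865 Mz 0.952 M [ 1.05 -0.38  0.95] F [1.7 5.9 1.8] Ftool [-1.8  5.7 -2.5] pos [610.  140.9 188.1] grip 11.4 j6 -0.83 tau6 -0.197
```

Bite was between az 1.66 and 1.56. I finish with 0.83 rad more, release, rise and check the paddle angle.

arm_command(series=[[[0.14, 0, 0, 0, 0, 0, 1], [0.14, 0, 0, 0, 0, 0, 1], [0.14, 0, 0, 0, 0, 0, 1], [0.14, 0, 0, 0, 0, 0, 1], [0.14, 0, 0, 0, 0, 0, 1], [0.13, 0, 0, 0, 0, 0, 1]]])

```text
clock: 7.78
position: [610.7, 141.2, 188.1]
ee_rot: [1.188, 1.225, -1.18]
force: [6.0, 6.7, -1.3]
grip_width: 11.0
```

```bash
python3 r.py
```

```text
7.78 az 0.034 Mz 1.231 M [ 1.11 -1.15  1.23] F [ 6.   6.7 -1.3] Ftool [ 1.4  6.2 -6.5] pos [610.7 141.2 188.1] grip 11.0 j6 0.00 tau6 -0.121
```

arm_command(series=[[[0, 0, 0, 0, 0, 0, 0.2], [0, 0, 0, 0, 0, 0, -0.3], [0, 0, 0, 0, 0, 0, -0.3], [0, 0, 0, -0.8, 0, 0, -0.3], [0, 0, 0, -1.6, 0, 0, -0.3], [0, 0, 0, -1.8, 0, 0, -0.3], [0, 0, 0, -1.8, 0, 0, -0.3], [0, 0, 0, -1.2, 0, 0, -0.3], [0, 0, 0, 0, 0, 0, -0.3]]])

```text
clock: 8.9
position: [610.0, 139.6, 261.0]
ee_rot: [1.185, 1.225, -1.181]
force: [0.4, 0.1, -0.6]
grip_width: 55.4
```

```bash
python3 r.py; python3 wr.py 4;python3 go.py 2 260
```

```text
8.90 az 0.036 Mz 0.016 M [0.02 0.02 0.02] F [ 0.4  0.1 -0.6] Ftool [ 0.6  0.4 -0.1] pos [610.  139.6 261. ] grip 55.4 j6 0.00 tau6 -0.001
nut 1 1506 rect 609.3 140.9 [12. 60.] ang 93.8 z 209.8
nut 3 1032 rect 452.1 61.9 [62. 12.] ang 27.8 z 210.6
nut 4 54 rect 707.6 5.6 [4. 8.] ang 147.6 z 210.1
clock 8.95 pos [609.7 139.6 259.9] axes x [ 0.     0.001 -1.   ] y az 0.036 q [3.800e-02 5.260e-01 1.112e+00 1.000e-03 1.503e+00 2.000e-03] grip 55.7 M [ 0.003  0.027 -0.043]
rotvec [ 2.366e+00 -1.000e-03  1.000e-03] shift [-1.000e-02  2.248e+01 -1.061e+01]
   j6 2.15
rotvec [-0.776 -0.001 -0.001] shift [-1.000e-02 -2.248e+01  1.061e+01]
   j6 -0.99
```

arm_command(series=[[[-0.155, 0, 0, 0, 0, 0, -0.3], [-0.155, 0, 0, 0, 0, 0, -0.3], [-0.155, 0, 0, 0, 0, 0, -0.3], [-0.155, 0, 0, 0, 0, 0, -0.3], [-0.155, 0, 0, 0, 0, 0, -0.3], [0, 0, 0, 0, -5.6, 2.65, -0.3], [0, 0, 0, 0, -5.6, 2.65, -0.3], [0, 0, 0, 0, -5.6, 2.65, -0.3], [0, 0, 0, 0, -5.6, 2.65, -0.3], [0, 0, 0, 0, 0, 0, -0.3]]])

```text
clock: 10.2
position: [530.9, -99.0, 258.9]
ee_rot: [0.599, 1.488, -0.598]
force: [0.6, 1.0, -0.3]
grip_width: 55.6
```

```bash
sed -i 's/^N=.*/N={1:(610.9,141.4,34),2:(532.5,-96.0,136.5),3:(453.0,61.9,27),4:(690.4,-16.5,49.3)}/' plan.py; python3 wr.py 5; python3 go.py 2 188; python3 r.py
```

```text
nut 2 1619 rect 529.8 -96.5 [12. 60.] ang 134.1 z 211.0
nut 4 1003 rect 682.7 -22.8 [49. 13.] ang 49.0 z 210.7
clock 10.25 pos [531.6 -97.  259. ] axes x [-0.001  0.002 -1.   ] y az 0.807 q [-3.980e-01  3.290e-01  1.403e+00  1.000e-03  1.411e+00 -1.206e+00] grip 55.7 M [ 0.01  -0.007  0.046]
rotvec [ 3.137e+00 -1.000e-03  3.000e-03] shift [ 7.1  -0.14  0.  ]
   j6 2.15
rotvec [-0.004 -0.002 -0.   ] shift [ 7.1   0.14 -0.  ]
   j6 -0.99
10.25 az 0.807 Mz 0.046 M [ 0.01 -0.01  0.05] F [-0.1 -0.1 -1.4] Ftool [ 1.4 -0.1  0. ] pos [531.6 -97.  259. ] grip 55.7 j6 -1.21 tau6 -0.173
```

```bash
python3 wr.py 5; python3 go.py 2 188
```

```text
nut 2 1618 rect 529.9 -96.7 [12. 61.] ang 134.1 z 210.9
nut 4 1066 rect 683.2 -22.1 [51. 13.] ang 48.9 z 210.7
clock 10.3 pos [532.  -95.8 259.1] axes x [-0.001  0.002 -1.   ] y az 0.81 q [-3.960e-01  3.300e-01  1.402e+00  1.000e-03  1.411e+00 -1.205e+00] grip 55.8 M [0.033 0.047 0.019]
rotvec [ 3.14e+00 -1.00e-03  3.00e-03] shift [ 7.11 -0.02 -0.05]
   j6 2.15
rotvec [-0.002 -0.002 -0.001] shift [7.11 0.02 0.05]
   j6 -0.99
```

arm_command(series=[[[0.02, 0, 0, 1.1, 0, 0, -0.3], [0, 0, 0, 1.8, 0, 0, -0.3], [0, 0, 0, 1.8, 0, 0, -0.3], [0, 0, 0, 1.4, 0, 0, -0.2], [0, 0, 0, 0.7, 0, 0, 0.0], [0, 0, 0, 0.3, 0, 0, 0.2], [0, 0, 0, 0, 0, 0, 0.5], [0, 0, 0, 0, 0, 0, 1], [0, 0, 0, 0, 0, 0, 1], [0, 0, 0, 0, 0, 0, 1]]])

```text
clock: 11.55
position: [531.8, -96.4, 189.2]
ee_rot: [0.61, 1.484, -0.611]
force: [-5.0, -2.7, 2.8]
grip_width: 10.6
```

```bash
python3 r.py
```

```text
11.55 az 0.790 Mz -0.094 M [-0.5   0.77 -0.09] F [-5.  -2.7  2.8] Ftool [-2.8 -5.5 -1.6] pos [531.8 -96.4 189.2] grip 10.6 j6 -1.19 tau6 -0.102
```

arm_command(series=[[[0.1, 0, 0, 0, 0, 0, 1]]])

```text
clock: 11.68
position: [531.8, -96.4, 189.2]
ee_rot: [0.688, 1.459, -0.69]
force: [-3.9, -3.8, 2.1]
grip_width: 10.9
```

```bash
python3 r.py
```

```text
11.68 az 0.688 Mz 0.185 M [-0.48  0.65  0.18] F [-3.9 -3.8  2.1] Ftool [-2.1 -5.4  0.4] pos [531.8 -96.4 189.2] grip 10.9 j6 -1.08 tau6 -1.310
```

arm_command(series=[[[0.1, 0, 0, 0, 0, 0, 1]]])

```text
clock: 11.8
position: [531.8, -96.4, 189.1]
ee_rot: [0.766, 1.432, -0.767]
force: [-4.4, -2.6, 1.8]
grip_width: 11.1
```

```bash
python3 r.py
```

```text
11.80 az 0.587 Mz 0.141 M [-0.48  0.59  0.14] F [-4.4 -2.6  1.8] Ftool [-1.8 -5.1 -0.2] pos [531.8 -96.4 189.1] grip 11.1 j6 -0.98 tau6 -0.908
```

arm_command(series=[[[0.1, 0, 0, 0, -0.05, 0, 1]]])

```text
clock: 11.92
position: [531.8, -96.4, 189.1]
ee_rot: [0.843, 1.401, -0.843]
force: [-0.6, -1.1, -0.4]
grip_width: 10.7
```

```bash
python3 r.py
```

```text
11.93 az 0.487 Mz 0.145 M [-0.17 -0.06  0.15] F [-0.6 -1.1 -0.4] Ftool [ 0.4 -1.1  0.7] pos [531.8 -96.4 189.1] grip 10.7 j6 -0.88 tau6 -0.882
```

arm_command(series=[[[0.1, 0, 0, 0, 0, 0, 1]]])

```text
clock: 12.05
position: [531.8, -96.4, 189.0]
ee_rot: [0.92, 1.367, -0.919]
force: [-0.5, -2.1, -0.8]
grip_width: 11.0
```

```bash
python3 r.py
```

```text
12.05 az 0.387 Mz 0.200 M [-0.33  0.01  0.2 ] F [-0.5 -2.1 -0.8] Ftool [ 0.8 -1.3  1.7] pos [531.8 -96.4 189. ] grip 11.0 j6 -0.78 tau6 -0.898
```

arm_command(series=[[[0.1, 0, 0, 0, 0, 0, 1]]])

```text
clock: 12.18
position: [531.9, -96.4, 189.0]
ee_rot: [0.995, 1.331, -0.995]
force: [-0.0, -1.6, -0.7]
grip_width: 11.0
```

```bash
python3 r.py
```

```text
12.18 az 0.287 Mz 0.090 M [-0.34  0.02  0.09] F [-0.  -1.6 -0.7] Ftool [ 0.7 -0.5  1.5] pos [531.9 -96.4 189. ] grip 11.0 j6 -0.68 tau6 -0.894
```

arm_command(series=[[[0.1, 0, 0, 0, 0, 0, 1]]])

```text
clock: 12.3
position: [531.9, -96.4, 188.9]
ee_rot: [1.07, 1.291, -1.07]
force: [0.3, -1.7, -0.7]
grip_width: 10.9
```

```bash
python3 r.py
```

```text
12.30 az 0.187 Mz 0.196 M [-0.3  -0.11  0.2 ] F [ 0.3 -1.7 -0.7] Ftool [0.7 0.  1.7] pos [531.9 -96.4 188.9] grip 10.9 j6 -0.58 tau6 -0.893
```

arm_command(series=[[[0.1, 0, 0, 0, 0, 0, 1]]])

```text
clock: 12.42
position: [532.0, -96.4, 188.9]
ee_rot: [1.145, 1.249, -1.144]
force: [0.7, -1.8, -1.4]
grip_width: 11.0
```

```bash
python3 r.py
```

```text
12.43 az 0.087 Mz 0.170 M [-0.35 -0.19  0.17] F [ 0.7 -1.8 -1.4] Ftool [1.4 0.6 1.8] pos [532.  -96.4 188.9] grip 11.0 j6 -0.48 tau6 -0.890
```

arm_command(series=[[[0.1, 0, 0, 0, 0, 0, 1]]])

```text
clock: 12.55
position: [531.9, -96.5, 188.9]
ee_rot: [1.218, 1.203, -1.218]
force: [-1.2, -1.8, -0.9]
grip_width: 10.7
```

```bash
python3 r.py
```

```text
12.55 az -0.012 Mz 0.560 M [-0.46  0.09  0.56] F [-1.2 -1.8 -0.9] Ftool [ 0.9 -1.2  1.8] pos [531.9 -96.5 188.9] grip 10.7 j6 -0.38 tau6 -0.465
```

arm_command(series=[[[0.1, 0, 0, 0, 0, 0, 1]]])

```text
clock: 12.68
position: [531.9, -96.5, 188.9]
ee_rot: [1.291, 1.154, -1.291]
force: [0.3, -2.4, -1.0]
grip_width: 10.8
```

```bash
python3 r.py
```

```text
12.68 az -0.112 Mz 0.591 M [-0.43 -0.06  0.59] F [ 0.3 -2.4 -1. ] Ftool [1.  0.6 2.4] pos [531.9 -96.5 188.9] grip 10.8 j6 -0.28 tau6 -0.463
```

arm_command(series=[[[0.1, 0, 0, 0, 0, 0, 1]]])

```text
clock: 12.8
position: [531.9, -96.5, 188.9]
ee_rot: [1.363, 1.101, -1.363]
force: [0.5, -3.2, -2.6]
grip_width: 10.8
```

```bash
python3 r.py
```

```text
12.80 az -0.212 Mz 0.569 M [-0.43 -0.08  0.57] F [ 0.5 -3.2 -2.6] Ftool [2.6 1.1 3. ] pos [531.9 -96.5 188.9] grip 10.8 j6 -0.18 tau6 -0.425
```

arm_command(series=[[[0.1, 0, 0, 0, 0, 0, 1]]])

```text
clock: 12.92
position: [531.9, -96.5, 188.9]
ee_rot: [1.435, 1.045, -1.435]
force: [0.9, -2.6, -1.5]
grip_width: 10.7
```

```bash
python3 r.py
```

```text
12.93 az -0.312 Mz 0.661 M [-0.45 -0.1   0.66] F [ 0.9 -2.6 -1.5] Ftool [1.5 1.7 2.1] pos [531.9 -96.5 188.9] grip 10.7 j6 -0.08 tau6 -0.380
```

arm_command(series=[[[0.1, 0, 0, 0, 0, 0, 1]]])

```text
clock: 13.05
position: [532.0, -96.5, 188.8]
ee_rot: [1.506, 0.985, -1.505]
force: [1.0, -3.0, -1.2]
grip_width: 10.5
```

```bash
python3 r.py
```

```text
13.05 az -0.411 Mz 0.699 M [-0.49 -0.14  0.7 ] F [ 1.  -3.  -1.2] Ftool [1.2 2.1 2.3] pos [532.  -96.5 188.8] grip 10.5 j6 0.02 tau6 -0.337
```

arm_command(series=[[[0.14, 0, 0, 0, 0, 0, 1], [0.14, 0, 0, 0, 0, 0, 1], [0.14, 0, 0, 0, 0, 0, 1], [0.14, 0, 0, 0, 0, 0, 1], [0.14, 0, 0, 0, 0, 0, 1], [0.14, 0, 0, 0, 0, 0, 1], [0.14, 0, 0, 0, 0, 0, 1], [0.15, 0, 0, 0, 0, 0, 1]]])

```text
clock: 14.05
position: [532.1, -96.7, 188.7]
ee_rot: [2.207, 0.03, -2.206]
force: [2.5, -4.7, -4.4]
grip_width: 10.5
```

```bash
python3 r.py
```

```text
14.05 az -1.542 Mz 1.216 M [-0.64 -0.32  1.22] F [ 2.5 -4.7 -4.4] Ftool [ 4.4  4.8 -2.4] pos [532.1 -96.7 188.7] grip 10.5 j6 1.15 tau6 -0.407
```

arm_command(series=[[[0, 0, 0, 0, 0, 0, 0.2], [0, 0, 0, 0, 0, 0, -0.3], [0, 0, 0, 0, 0, 0, -0.3], [0, 0, 0, -0.8, 0, 0, -0.3], [0, 0, 0, -1.6, 0, 0, -0.3], [0, 0, 0, -1.8, 0, 0, -0.3], [0, 0, 0, -1.8, 0, 0, -0.3], [0, 0, 0, -1.2, 0, 0, -0.3], [0, 0, 0, 0, 0, 0, -0.3], [0, 0, 0, 0, 0, 0, -0.3]]])

```text
clock: 15.3
position: [531.6, -96.0, 260.0]
ee_rot: [2.205, 0.036, -2.208]
force: [1.1, -0.3, -0.3]
grip_width: 55.2
```

```bash
python3 r.py; python3 wr.py 6;python3 go.py 3 260;python3 go.py 4 260
```

```text
15.30 az -1.539 Mz -0.023 M [-0.02  0.01 -0.02] F [ 1.1 -0.3 -0.3] Ftool [ 0.3  0.4 -1.1] pos [531.6 -96.  260. ] grip 55.2 j6 1.14 tau6 -0.001
nut 2 1589 rect 530.7 -97.4 [62. 12.] ang 3.7 z 209.9
nut 3 842 rect 461.8 65.3 [40. 13.] ang 26.0 z 210.4
clock 15.35 pos [531.6 -96.  259.9] axes x [-0.001  0.002 -1.   ] y az -1.539 q [-3.960e-01  3.280e-01  1.402e+00  1.000e-03  1.413e+00  1.143e+00] grip 55.5 M [0.036 0.06  0.031]
rotvec [ 2.702e+00  2.000e-03 -1.000e-03] shift [-1.000e-02  1.763e+01  1.700e-01]
   j6 4.38
rotvec [-0.44   0.001  0.002] shift [-1.000e-02 -1.763e+01 -1.700e-01]
   j6 1.24
clock 15.35 pos [531.6 -96.  259.9] axes x [-0.001  0.002 -1.   ] y az -1.539 q [-3.960e-01  3.280e-01  1.402e+00  1.000e-03  1.413e+00  1.143e+00] grip 55.5 M [0.036 0.06  0.031]
rotvec [ 2.312e+00  2.000e-03 -1.000e-03] shift [-1.000e-02 -6.860e+00  1.638e+01]
   j6 3.83
rotvec [-0.829  0.     0.002] shift [-1.000e-02  6.860e+00 -1.638e+01]
   j6 0.69
```

arm_command(series=[[[-0.18, 0, 0, 0, 0, 0, -0.3], [-0.18, 0, 0, 0, 0, 0, -0.3], [-0.18, 0, 0, 0, 0, 0, -0.3], [-0.18, 0, 0, 0, 0, 0, -0.3], [-0.18, 0, 0, 0, 0, 0, -0.3], [-0.18, 0, 0, 0, 0, 0, -0.3], [-0.18, 0, 0, 0, 0, 0, -0.3], [-0.18, 0, 0, 0, 0, 0, -0.3], [-0.18, 0, 0, 0, 0, 0, -0.3], [-0.18, 0, 0, 0, 0, 0, -0.3]]])

```text
clock: 16.6
position: [531.6, -96.0, 259.9]
ee_rot: [1.011, 1.326, -1.011]
force: [0.2, 0.3, 0.3]
grip_width: 55.2
```

arm_command(series=[[[-0.18, 0, 0, 0, 0, 0, -0.3], [-0.18, 0, 0, 0, 0, 0, -0.3], [-0.18, 0, 0, 0, 0, 0, -0.3], [-0.18, 0, 0, 0, 0, 0, -0.3], [-0.18, 0, 0, 0, 0, 0, -0.3], [-0.18, 0, 0, 0, 0, 0, -0.3], [-0.18, 0, 0, 0, 0, 0, -0.3], [-0.18, 0, 0, 0, 0, 0, -0.3], [-0.18, 0, 0, 0, 0, 0, -0.3], [-0.16, 0, 0, 0, 0, 0, -0.3]]])

```text
clock: 17.85
position: [531.6, -96.0, 259.9]
ee_rot: [-0.371, 1.539, 0.374]
force: [0.8, -0.5, -0.2]
grip_width: 55.7
```

arm_command(series=[[[0, 0, 0, 0, 4.4, 0, -0.3], [0, 0, 0, 0, 4.4, 0, -0.3], [0, 0, 0, 0, 4.4, 0, -0.3], [0, 0, 0, 0, 4.4, 0.15, -0.3], [0, 0, 0, 0, 0, 0, -0.3], [0, 0, 0, 0, 0, 0, -0.3]]])

```text
clock: 18.6
position: [453.6, 61.3, 260.5]
ee_rot: [-0.368, 1.539, 0.369]
force: [0.4, 0.4, 0.2]
grip_width: 55.2
```

```bash
python3 wr.py 7;python3 go.py 3 188
```

```text
nut 2 1099 rect 529.5 -96.1 [61. 12.] ang 7.4 z 209.4
nut 3 1555 rect 450.1 60.6 [60. 12.] ang 26.6 z 210.9
clock 18.65 pos [453.7  61.  260.4] axes x [-0.001  0.001 -1.   ] y az 2.04 q [-1.240e-01  1.420e-01  1.637e+00  1.000e-03  1.364e+00 -2.164e+00] grip 55.9 M [ 0.038  0.02  -0.049]
rotvec [-0.002 -0.    -0.001] shift [ 7.24  0.11 -0.02]
   j6 -1.91
rotvec [ 3.139e+00 -2.000e-03  0.000e+00] shift [ 7.24 -0.11  0.02]
   j6 1.24
```

arm_command(series=[[[0, 0, 0, 1.1, 0.1, -0.1, -0.3], [0, 0, 0, 1.8, 0, 0, -0.3], [0, 0, 0, 1.8, 0, 0, -0.3], [0, 0, 0, 1.4, 0, 0, -0.2], [0, 0, 0, 0.8, 0, 0, 0.0], [0, 0, 0, 0.3, 0, 0, 0.2], [0, 0, 0, 0, 0, 0, 0.5], [0, 0, 0, 0, 0, 0, 1], [0, 0, 0, 0, 0, 0, 1], [0, 0, 0, 0, 0, 0, 1]]])

```text
clock: 19.9
position: [452.6, 61.5, 189.3]
ee_rot: [-0.369, 1.538, 0.367]
force: [0.7, -5.6, 2.5]
grip_width: 10.8
```

```bash
python3 r.py
```

```text
19.90 az 2.040 Mz -0.133 M [-0.77 -0.1  -0.13] F [ 0.7 -5.6  2.5] Ftool [-2.5 -5.4 -1.9] pos [452.6  61.5 189.3] grip 10.8 j6 -2.16 tau6 -0.096
```

arm_command(series=[[[0.1, 0, 0, 0, 0, 0, 1]]])

```text
clock: 20.02
position: [452.7, 61.5, 189.3]
ee_rot: [-0.289, 1.55, 0.288]
force: [2.4, -5.8, 0.8]
grip_width: 10.6
```

```bash
python3 r.py
```

```text
20.02 az 1.939 Mz 0.180 M [-0.82 -0.31  0.18] F [ 2.4 -5.8  0.8] Ftool [-0.8 -6.3  0.1] pos [452.7  61.5 189.3] grip 10.6 j6 -2.06 tau6 -1.307
```

arm_command(series=[[[0.1, 0, 0, 0, 0, 0, 1]]])

```text
clock: 20.15
position: [452.7, 61.4, 189.3]
ee_rot: [-0.21, 1.559, 0.209]
force: [1.7, -4.9, -0.1]
grip_width: 11.0
```

```bash
python3 r.py
```

```text
20.15 az 1.838 Mz 0.124 M [-0.8  -0.32  0.12] F [ 1.7 -4.9 -0.1] Ftool [ 0.1 -5.1  0.3] pos [452.7  61.4 189.3] grip 11.0 j6 -1.96 tau6 -0.904
```

arm_command(series=[[[0.1, 0, 0, 0, 0, 0, 1]]])

```text
clock: 20.27
position: [452.7, 61.4, 189.2]
ee_rot: [-0.131, 1.565, 0.13]
force: [1.6, -6.0, 0.1]
grip_width: 10.7
```

```bash
python3 r.py
```

```text
20.27 az 1.738 Mz 0.161 M [-0.81 -0.33  0.16] F [ 1.6 -6.   0.1] Ftool [-0.1 -6.2  0.6] pos [452.7  61.4 189.2] grip 10.7 j6 -1.86 tau6 -0.878
```

arm_command(series=[[[0.1, 0, 0, 0, 0, 0, 1]]])

```text
clock: 20.4
position: [452.8, 61.3, 189.2]
ee_rot: [-0.054, 1.568, 0.052]
force: [2.2, -5.7, -1.4]
grip_width: 11.1
```

```bash
python3 r.py
```

```text
20.40 az 1.638 Mz 0.531 M [-1.07 -0.41  0.53] F [ 2.2 -5.7 -1.4] Ftool [ 1.4 -5.9  1.8] pos [452.8  61.3 189.2] grip 11.1 j6 -1.76 tau6 -0.458
```

arm_command(series=[[[0.1, 0, 0, 0, 0, 0, 1]]])

```text
clock: 20.52
position: [452.8, 61.3, 189.2]
ee_rot: [0.024, 1.569, -0.026]
force: [3.6, -6.7, -1.2]
grip_width: 10.6
```

```bash
python3 r.py
```

```text
20.52 az 1.539 Mz 0.626 M [-1.   -0.41  0.63] F [ 3.6 -6.7 -1.2] Ftool [ 1.3 -6.6  3.8] pos [452.8  61.3 189.2] grip 10.6 j6 -1.66 tau6 -0.456
```

arm_command(series=[[[0.1, 0, 0, 0, 0, 0, 1]]])

```text
clock: 20.65
position: [452.8, 61.3, 189.2]
ee_rot: [0.103, 1.566, -0.105]
force: [1.5, -6.1, -1.0]
grip_width: 10.9
```

```bash
python3 r.py
```

```text
20.65 az 1.439 Mz 0.616 M [-1.08 -0.43  0.62] F [ 1.5 -6.1 -1. ] Ftool [ 1.  -5.8  2.3] pos [452.8  61.3 189.2] grip 10.9 j6 -1.56 tau6 -0.423
```

arm_command(series=[[[0.1, 0, 0, 0, 0, 0, 1]]])

```text
clock: 20.78
position: [452.8, 61.2, 189.2]
ee_rot: [0.181, 1.561, -0.183]
force: [2.7, -6.6, -1.2]
grip_width: 10.7
```

```bash
python3 r.py
```

```text
20.77 az 1.339 Mz 0.679 M [-1.09 -0.43  0.68] F [ 2.7 -6.6 -1.2] Ftool [ 1.2 -5.8  4.2] pos [452.8  61.2 189.2] grip 10.7 j6 -1.46 tau6 -0.385
```

arm_command(series=[[[0.1, 0, 0, 0, 0, 0, 1]]])

```text
clock: 20.9
position: [452.8, 61.2, 189.2]
ee_rot: [0.26, 1.553, -0.261]
force: [2.8, -7.2, -0.5]
grip_width: 10.9
```

```bash
python3 r.py
```

```text
20.90 az 1.239 Mz 0.722 M [-1.11 -0.51  0.72] F [ 2.8 -7.2 -0.5] Ftool [ 0.5 -5.9  5. ] pos [452.8  61.2 189.2] grip 10.9 j6 -1.36 tau6 -0.344
```

arm_command(series=[[[0.1, 0, 0, 0, 0, 0, 1]]])

```text
clock: 21.02
position: [452.8, 61.2, 189.2]
ee_rot: [0.338, 1.542, -0.339]
force: [3.3, -6.7, -1.2]
grip_width: 11.0
```

```bash
python3 r.py
```

```text
21.02 az 1.139 Mz 0.682 M [-1.14 -0.48  0.68] F [ 3.3 -6.7 -1.2] Ftool [ 1.2 -4.7  5.8] pos [452.8  61.2 189.2] grip 11.0 j6 -1.26 tau6 -0.300
```

arm_command(series=[[[0.1, 0, 0, 0, 0, 0, 1]]])

```text
clock: 21.15
position: [452.8, 61.2, 189.2]
ee_rot: [0.416, 1.528, -0.417]
force: [1.7, -8.0, -1.6]
grip_width: 10.5
```

```bash
python3 r.py
```

```text
21.15 az 1.039 Mz 0.797 M [-1.17 -0.45  0.8 ] F [ 1.7 -8.  -1.6] Ftool [ 1.6 -6.   5.5] pos [452.8  61.2 189.2] grip 10.5 j6 -1.16 tau6 -0.257
```

arm_command(series=[[[0.14, 0, 0, 0, -0.05, 0.06, 1], [0.14, 0, 0, 0, 0, 0, 1], [0.14, 0, 0, 0, 0, 0, 1], [0.14, 0, 0, 0, 0, 0, 1], [0.13, 0, 0, 0, 0, 0, 1], [0.13, 0, 0, 0, 0, 0, 1], [0.13, 0, 0, 0, 0, 0, 1]]])

```text
clock: 22.02
position: [452.6, 60.9, 189.0]
ee_rot: [1.143, 1.249, -1.143]
force: [0.1, -4.2, -0.3]
grip_width: 10.9
```

```bash
python3 r.py
```

```text
22.02 az 0.089 Mz 1.244 M [-0.73 -0.21  1.24] F [ 0.1 -4.2 -0.3] Ftool [ 0.3 -0.3  4.2] pos [452.6  60.9 189. ] grip 10.9 j6 -0.21 tau6 -0.152
```

arm_command(series=[[[0, 0, 0, 0, 0, 0, 0.2], [0, 0, 0, 0, 0, 0, -0.3], [0, 0, 0, 0, 0, 0, -0.3], [0, 0, 0, -0.8, 0, 0, -0.3], [0, 0, 0, -1.6, 0, 0, -0.3], [0, 0, 0, -1.8, 0, 0, -0.3], [0, 0, 0, -1.8, 0, 0, -0.3], [0, 0, 0, -1.2, 0, 0, -0.3], [0, 0, 0, 0, 0, 0, -0.3], [0, 0, 0, 0, 0, 0, -0.3]]])

```text
clock: 23.28
position: [452.1, 61.3, 260.2]
ee_rot: [1.143, 1.252, -1.142]
force: [-0.3, -0.1, -0.3]
grip_width: 55.4
```

```bash
python3 r.py; python3 wr.py 8;sed -i 's/4:(690.4,-16.5,49.3)/4:(689.9,-17.0,49)/' plan.py;python3 go.py 4 260
```

```text
23.27 az 0.091 Mz -0.026 M [-0.03  0.07 -0.03] F [-0.3 -0.1 -0.3] Ftool [ 0.3 -0.3  0. ] pos [452.1  61.3 260.2] grip 55.4 j6 -0.21 tau6 -0.002
nut 1 237 rect 604.3 124.3 [ 4. 30.] ang 97.9 z 208.1
nut 3 1541 rect 451.2 61.6 [12. 61.] ang 97.1 z 209.8
clock 23.325 pos [452.1  61.3 260.1] axes x [-0.001  0.001 -1.   ] y az 0.091 q [-1.240e-01  1.390e-01  1.641e+00  1.000e-03  1.363e+00 -2.140e-01] grip 55.7 M [ 0.004  0.032 -0.004]
rotvec [-2.335e+00 -2.000e-03 -1.000e-03] shift [ 1.000e-02 -2.309e+01  9.690e+00]
   j6 -2.45
rotvec [ 0.806 -0.001  0.002] shift [ 1.000e-02  2.309e+01 -9.690e+00]
   j6 0.69
```

arm_command(series=[[[-0.18, 0, 0, 0, 0, 0, -0.3], [-0.18, 0, 0, 0, 0, 0, -0.3], [-0.18, 0, 0, 0, 0, 0, -0.3], [-0.18, 0, 0, 0, 0, 0, -0.3], [-0.18, 0, 0, 0, 0, 0, -0.3], [-0.18, 0, 0, 0, 0, 0, -0.3], [-0.18, 0, 0, 0, 0, 0, -0.3]]])

```text
clock: 24.2
position: [452.2, 61.3, 260.1]
ee_rot: [0.169, 1.566, -0.167]
force: [0.3, 0.7, 0.1]
grip_width: 55.5
```

arm_command(series=[[[-0.18, 0, 0, 0, 0, 0, -0.3], [-0.18, 0, 0, 0, 0, 0, -0.3], [-0.18, 0, 0, 0, 0, 0, -0.3], [-0.18, 0, 0, 0, 0, 0, -0.3], [-0.18, 0, 0, 0, 0, 0, -0.3], [-0.175, 0, 0, 0, 0, 0, -0.3]]])

```text
clock: 24.95
position: [452.2, 61.3, 260.1]
ee_rot: [-0.671, 1.465, 0.673]
force: [0.4, -1.0, -0.4]
grip_width: 55.8
```

arm_command(series=[[[0, 0, 0, 0, -4.6, 1.94, -0.3], [0, 0, 0, 0, -4.6, 1.94, -0.3], [0, 0, 0, 0, -4.6, 1.94, -0.3], [0, 0, 0, 0, -4.6, 1.94, -0.3], [0, 0, 0, 0, -4.6, 1.94, -0.3], [0, 0, 0, 0, 0, 0, -0.3], [0, 0, 0, 0, 0, 0, -0.3]]])

```text
clock: 25.82
position: [689.0, -16.2, 260.0]
ee_rot: [-0.666, 1.466, 0.669]
force: [-0.6, 0.8, 0.8]
grip_width: 55.6
```

```bash
python3 wr.py 9;python3 go.py 4 188
```

```text
nut 1 1059 rect 609.5 138.8 [13. 62.] ang 93.9 z 210.1
nut 4 1603 rect 687.5 -18.5 [61. 12.] ang 48.1 z 211.3
clock 25.875 pos [688.8 -16.  260.9] axes x [-0.     0.001 -1.   ] y az 2.426 q [-1.930e-01  6.930e-01  8.370e-01  1.000e-03  1.612e+00 -2.619e+00] grip 55.8 M [-0.027  0.    -0.008]
rotvec [-0.     0.001 -0.001] shift [ 7.29 -0.14 -0.  ]
   j6 -2.45
rotvec [ 3.142e+00 -2.000e-03 -1.000e-03] shift [7.29 0.14 0.  ]
   j6 0.69
```

arm_command(series=[[[0, 0, 0, 1.1, -0.14, -0.05, -0.3], [0, 0, 0, 1.8, 0, 0, -0.3], [0, 0, 0, 1.8, 0, 0, -0.3], [0, 0, 0, 1.4, 0, 0, -0.2], [0, 0, 0, 0.8, 0, 0, 0.0], [0, 0, 0, 0.3, 0, 0, 0.2], [0, 0, 0, 0, 0, 0, 0.5], [0, 0, 0, 0, 0, 0, 1], [0, 0, 0, 0, 0, 0, 1], [0, 0, 0, 0, 0, 0, 1]]])

```text
clock: 27.12
position: [690.3, -17.6, 189.4]
ee_rot: [-0.667, 1.465, 0.668]
force: [-3.0, 1.9, 5.1]
grip_width: 11.0
```

```bash
python3 r.py
```

```text
27.12 az 2.426 Mz -0.175 M [ 0.36  0.62 -0.17] F [-3.   1.9  5.1] Ftool [-5.1  3.5 -0.5] pos [690.3 -17.6 189.4] grip 11.0 j6 -2.62 tau6 -0.121
```

arm_command(series=[[[0.1, 0, 0, 0, 0, 0, 1]]])

```text
clock: 27.25
position: [690.3, -17.6, 189.3]
ee_rot: [-0.588, 1.489, 0.589]
force: [-3.9, 1.2, 5.2]
grip_width: 11.0
```

```bash
python3 r.py
```

```text
27.25 az 2.324 Mz 0.161 M [0.19 0.59 0.16] F [-3.9  1.2  5.2] Ftool [-5.2  3.5 -2. ] pos [690.3 -17.6 189.3] grip 11.0 j6 -2.52 tau6 -1.309
```

arm_command(series=[[[0.1, 0, 0, 0, 0, 0, 1]]])

```text
clock: 27.38
position: [690.3, -17.6, 189.2]
ee_rot: [-0.51, 1.509, 0.511]
force: [-3.2, 1.9, 4.8]
grip_width: 10.7
```

```bash
python3 r.py
```

```text
27.38 az 2.223 Mz 0.181 M [0.23 0.61 0.18] F [-3.2  1.9  4.8] Ftool [-4.8  3.5 -1.4] pos [690.3 -17.6 189.2] grip 10.7 j6 -2.42 tau6 -0.908
```

arm_command(series=[[[0.1, 0, 0, 0, 0, 0, 1]]])

```text
clock: 27.5
position: [690.3, -17.6, 189.2]
ee_rot: [-0.432, 1.526, 0.433]
force: [-3.1, 2.1, 4.0]
grip_width: 10.8
```

```bash
python3 r.py
```

```text
27.50 az 2.123 Mz 0.143 M [0.22 0.52 0.14] F [-3.1  2.1  4. ] Ftool [-4.   3.4 -1.5] pos [690.3 -17.6 189.2] grip 10.8 j6 -2.32 tau6 -0.897
```

arm_command(series=[[[0.1, 0, 0, 0, 0, 0, 1]]])

```text
clock: 27.62
position: [690.3, -17.7, 189.2]
ee_rot: [-0.354, 1.541, 0.355]
force: [-2.1, 1.3, 4.9]
grip_width: 11.0
```

```bash
python3 r.py
```

```text
27.62 az 2.023 Mz 0.165 M [0.13 0.51 0.16] F [-2.1  1.3  4.9] Ftool [-4.9  2.1 -1.3] pos [690.3 -17.7 189.2] grip 11.0 j6 -2.22 tau6 -0.896
```

arm_command(series=[[[0.1, 0, 0, 0, 0, 0, 1]]])

```text
clock: 27.75
position: [690.3, -17.7, 189.1]
ee_rot: [-0.276, 1.553, 0.277]
force: [-3.3, 0.6, 4.2]
grip_width: 10.8
```

```bash
python3 r.py
```

```text
27.75 az 1.923 Mz 0.152 M [0.2  0.54 0.15] F [-3.3  0.6  4.2] Ftool [-4.2  1.7 -2.9] pos [690.3 -17.7 189.1] grip 10.8 j6 -2.12 tau6 -0.896
```

arm_command(series=[[[0.1, 0, 0, 0, 0, 0, 1]]])

```text
clock: 27.88
position: [690.3, -17.8, 189.1]
ee_rot: [-0.197, 1.561, 0.198]
force: [-3.0, 1.4, 3.3]
grip_width: 11.0
```

```bash
python3 r.py
```

```text
27.88 az 1.823 Mz 0.179 M [0.11 0.47 0.18] F [-3.   1.4  3.3] Ftool [-3.3  2.1 -2.6] pos [690.3 -17.8 189.1] grip 11.0 j6 -2.02 tau6 -0.896
```

arm_command(series=[[[0.1, 0, 0, 0, 0, 0, 1]]])

```text
clock: 28.0
position: [690.3, -17.8, 189.0]
ee_rot: [-0.119, 1.567, 0.12]
force: [-3.2, 0.1, 3.3]
grip_width: 10.5
```

```bash
python3 r.py
```

```text
28.00 az 1.723 Mz 0.125 M [0.08 0.46 0.12] F [-3.2  0.1  3.3] Ftool [-3.3  0.6 -3.2] pos [690.3 -17.8 189. ] grip 10.5 j6 -1.92 tau6 -0.896
```

arm_command(series=[[[0.1, 0, 0, 0, 0, 0, 1]]])

```text
clock: 28.12
position: [690.3, -17.8, 189.0]
ee_rot: [-0.04, 1.57, 0.041]
force: [-2.3, 0.8, 2.6]
grip_width: 10.5
```

```bash
python3 r.py
```

```text
28.12 az 1.623 Mz 0.136 M [0.07 0.43 0.14] F [-2.3  0.8  2.6] Ftool [-2.6  0.9 -2.3] pos [690.3 -17.8 189. ] grip 10.5 j6 -1.82 tau6 -0.895
```

arm_command(series=[[[0.1, 0, 0, 0, 0, 0, 1]]])

```text
clock: 28.25
position: [690.3, -17.9, 188.9]
ee_rot: [0.038, 1.57, -0.037]
force: [-2.2, 0.5, 3.6]
grip_width: 10.9
```

```bash
python3 r.py
```

```text
28.25 az 1.523 Mz 0.126 M [0.   0.5  0.13] F [-2.2  0.5  3.6] Ftool [-3.6  0.4 -2.2] pos [690.3 -17.9 188.9] grip 10.9 j6 -1.72 tau6 -0.895
```

arm_command(series=[[[0.1, 0, 0, 0, 0, 0, 1]]])

```text
clock: 28.38
position: [690.3, -17.9, 188.9]
ee_rot: [0.117, 1.567, -0.116]
force: [-2.9, -0.2, 2.8]
grip_width: 10.9
```

```bash
python3 r.py
```

```text
28.38 az 1.423 Mz 0.146 M [-0.03  0.41  0.15] F [-2.9 -0.2  2.8] Ftool [-2.8 -0.6 -2.9] pos [690.3 -17.9 188.9] grip 10.9 j6 -1.62 tau6 -0.895
```

No bite yet after 1.0 rad, so I continue.

arm_command(series=[[[0.1, 0, 0, 0, 0, 0, 1]]])

```text
clock: 28.5
position: [690.3, -17.9, 188.8]
ee_rot: [0.195, 1.562, -0.194]
force: [-2.6, 0.4, 3.0]
grip_width: 10.9
```

```bash
python3 r.py
```

```text
28.50 az 1.323 Mz 0.105 M [-0.06  0.46  0.1 ] F [-2.6  0.4  3. ] Ftool [-3.  -0.3 -2.6] pos [690.3 -17.9 188.8] grip 10.9 j6 -1.52 tau6 -0.895
```

arm_command(series=[[[0.1, 0, 0, 0, 0, 0, 1]]])

```text
clock: 28.62
position: [690.3, -17.9, 188.8]
ee_rot: [0.274, 1.553, -0.273]
force: [-2.4, 0.9, 2.6]
grip_width: 10.8
```

```bash
python3 r.py
```

```text
28.62 az 1.223 Mz 0.425 M [0.23 0.36 0.42] F [-2.4  0.9  2.6] Ftool [-2.6  0.  -2.6] pos [690.3 -17.9 188.8] grip 10.8 j6 -1.42 tau6 -0.695
```

arm_command(series=[[[0.1, 0, 0, 0, 0, 0, 1]]])

```text
clock: 28.75
position: [690.3, -17.8, 188.8]
ee_rot: [0.351, 1.542, -0.35]
force: [-2.7, 0.3, 2.4]
grip_width: 10.9
```

```bash
python3 r.py
```

```text
28.75 az 1.123 Mz 0.579 M [0.06 0.37 0.58] F [-2.7  0.3  2.4] Ftool [-2.4 -0.9 -2.6] pos [690.3 -17.8 188.8] grip 10.9 j6 -1.32 tau6 -0.465
```

arm_command(series=[[[0.1, 0, 0, 0, 0, 0, 1]]])

```text
clock: 28.88
position: [690.3, -17.8, 188.8]
ee_rot: [0.429, 1.528, -0.428]
force: [-2.6, -0.0, 3.6]
grip_width: 10.8
```

```bash
python3 r.py
```

```text
28.88 az 1.023 Mz 0.614 M [0.04 0.37 0.61] F [-2.6 -0.   3.6] Ftool [-3.6 -1.4 -2.2] pos [690.3 -17.8 188.8] grip 10.8 j6 -1.22 tau6 -0.431
```

arm_command(series=[[[0.1, 0, 0, 0, 0, 0, 1]]])

```text
clock: 29.0
position: [690.3, -17.8, 188.8]
ee_rot: [0.507, 1.511, -0.506]
force: [-2.7, 0.0, 2.1]
grip_width: 10.6
```

```bash
python3 r.py
```

```text
29.00 az 0.924 Mz 0.629 M [-0.    0.37  0.63] F [-2.7  0.   2.1] Ftool [-2.1 -1.6 -2.2] pos [690.3 -17.8 188.8] grip 10.6 j6 -1.12 tau6 -0.387
```

arm_command(series=[[[0.14, 0, 0, 0, 0, 0, 1], [0.14, 0, 0, 0, 0, 0, 1], [0.14, 0, 0, 0, 0, 0, 1], [0.14, 0, 0, 0, 0, 0, 1], [0.14, 0, 0, 0, 0, 0, 1], [0.15, 0, 0, 0, 0, 0, 1], [0.15, 0, 0, 0, 0, 0, 1], [0.15, 0, 0, 0, 0, 0, 1], [0.14, 0, 0, 0, 0, 0, 1]]])

```text
clock: 30.12
position: [690.1, -18.0, 188.6]
ee_rot: [1.474, 1.013, -1.475]
force: [-3.6, -1.5, 1.8]
grip_width: 10.9
```

```bash
python3 r.py
```

```text
30.12 az -0.367 Mz 1.251 M [-0.2   0.54  1.25] F [-3.6 -1.5  1.8] Ftool [-1.8 -2.8  2.6] pos [690.1 -18.  188.6] grip 10.9 j6 0.17 tau6 -0.203
```

arm_command(series=[[[0, 0, 0, 0, 0, 0, 0.2], [0, 0, 0, 0, 0, 0, -0.3], [0, 0, 0, 0, 0, 0, -0.3], [0, 0, 0, -0.8, 0, 0, -0.3], [0, 0, 0, -1.6, 0, 0, -0.3], [0, 0, 0, -1.8, 0, 0, -0.3], [0, 0, 0, -1.8, 0, 0, -0.3], [0, 0, 0, -1.2, 0, 0, -0.3], [0, 0, 0, 0, 0, 0, -0.3], [0, 0, 0, 0, 0, 0, -0.3]]])

```text
clock: 31.38
position: [690.1, -17.8, 259.9]
ee_rot: [1.473, 1.016, -1.473]
force: [-0.1, -0.1, -0.0]
grip_width: 55.6
```

```bash
python3 r.py; python3 wr.py 10; python3 - <<'E'
from h import *
for n in("top","side"):
    c=capture(n);np.save(n+".npy",c,allow_pickle=True)
    if n=="top": cv2.imwrite("pics/11.png",cv2.resize(c["frame"][...,::-1],(800,600)))
E
python3 m.py
```

```text
31.38 az -0.364 Mz 0.026 M [-0.04 -0.01  0.03] F [-0.1 -0.1 -0. ] Ftool [ 0.  -0.1  0.2] pos [690.1 -17.8 259.9] grip 55.6 j6 0.17 tau6 -0.001
nut 1 1687 rect 610.2 133.0 [13. 49.] ang 95.4 z 209.7
nut 2 400 rect 545.3 -96.2 [34. 12.] ang 12.2 z 209.8
nut 4 1597 rect 688.6 -17.8 [62. 12.] ang 71.1 z 209.9
seeds [[ 537.   15.  565.]
 [ 532. -100.  213.]
 [ 445.  -24.  530.]
 [ 687.  -22.  213.]]
lid [557.90189616 -49.44775718 176.17010292] 719
1 top 146 mean [555.   12.4 212.3] rect 559.8 11.7 47 67 ang 93.9 len 63.0 ztop 216.4
1 side 258 mean [549.4  20.  208.3] rect 544.9 15.1 56 58 ang 113.2 len 68.0 ztop 215.6
2 top 162 mean [531.8 -97.9 210.5] rect 532.0 -97.2 60 12 ang 3.5 len 60.0 ztop 213.6
2 side 226 mean [530.4 -92.8 204.5] rect 531.0 -94.5 61 14 ang 4.099999999999994 len 61.0 ztop 212.5
3 top 0
3 side 0
4 top 85 mean [683.7 -35.2 208.3] rect 685.7 -33.4 30 12 ang 75.1 len 30.0 ztop 213.4
4 side 200 mean [687.3 -12.5 204.7] rect 688.8 -16.3 61 12 ang 69.4 len 61.0 ztop 212.6
```

View pics/11.png

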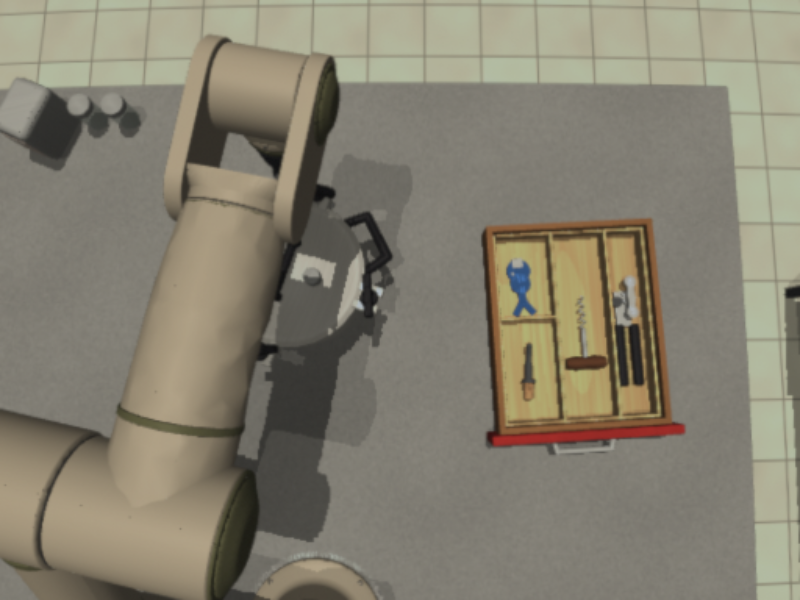

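The top view shows the drawer tools where they were: opener (517,290), corkscrew (585,335), pourer (527,370) and can opener (628,330). Nuts 2 and 4 hold their new angles, and the gripper is clear above nut4. I hand in.

```bash
python3 -c "
from bench import *
print(state()['clock'],close_job())"
```

```text
the job is handed in; nothing more can be done
31.525 None
```

I tightened all four nuts about a quarter turn past their bite and let go of each, in this order: nut1 beside the gauge, nut2 across from it, nut3, then nut4. The job was handed in at 31.5 s of the 72 s. The hand-in gives no verdict, so the clamping forces below rest on angle, not on a force reading.

| Nut | Loose turn before the bite (rad) | Turned past the bite (rad, ±0.05) |
|---|---|---|
| nut1 | 0.55 | 1.53 |
| nut2 | 0.75 | 1.52 |
| nut3 | 0.35 | 1.55 |
| nut4 | 1.19 | 1.55 |

- **Bite:** on every nut the wrist moment jumped from about 0.15 to about 0.55 N m, found in 0.1 rad steps.
- **Turn past the bite:** I worked this out from each paddle's angle in the wrist camera before and after, which was 2–3° less than the wrist itself turned. At the stated 64 N per rad it comes to about 97–99 N per nut, inside the 83–121 N band.
- **Clear at the end:** the gripper was open and about 45 mm above the nuts, with wrist force near zero. In the last top picture the four tools lie where they were, judged by eye.

Two things disagreed or went wrong:
- **Torque:** the moment at the end of each nut's turn was about 1.2 N m, against the stated 0.7. All four read the same and the angles agree, so I went by angle.
- **First move:** I turned the wrist to its joint limit in the air, which tilted the tool until I levelled it above nut1. Nothing was touched.

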